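Pack the tea tins tight into the corner of the coffee-station caddy

TASK

Pack the three steel tea tins upright in one row along the narrow black caddy, the longest in the caddy's steel-plated corner, then the middle one, then the shortest. Push each tin snug against the plated long wall, and lengthwise against the plated end wall or the tin before it, with no gaps, before you add the next. Set the tins down rather than dropping them, and leave the mug, milk jug, milk bottle and jar where they stand.

Things in the scene. Friction and masses are not known exactly. Their poses are not given: they have to be found in the camera images.
- caddy: fixed narrow open black box, inside 250 mm (its x) x 52 mm (its y), walls and floor 6 mm thick, rim 62 mm above the counter. Origin: centre of its underside; z up. The corner at its -x end and +y side has steel plates outside and on the rim. Fingers do not fit on both sides of a tin's 38 mm width in it: there hold tins by their ends (fingers apart along the caddy's x)
- caddy_corner (a point): the plated corner of the caddy: the inner corner at floor level (6 mm above the counter); axes as the caddy's. The row runs from here along +x, the tins' sides against the long wall at y = 0. Pushed slowly and low down a tin slides flat; pushed at its top edge a short one can tip and settle back off its neighbour
- carton: fixed open-topped cardboard carton holding the middle tin. Inside 68 mm (its x) x 108 mm (its y), walls and floor 4 mm thick, rim 62 mm above the counter. Origin: centre of its underside; z up. The tin's 60 mm length lies along the carton's x, so its ends are too close to the walls for fingers: there it can only be held across its 38 mm width (fingers apart along the carton's y)
- long_tin_mid (a point): plain steel rectangular tin with a flat lid, 68 mm long (its x) x 38 mm wide (its y) x 45 mm high, about 0.18 kg; the point is its centre, half-way up (22.5 mm above its underside), z up. It starts loose inside the caddy, lengthwise, 40 to 75 mm from the plated end wall and a few mm off both long walls
- middle_tin_mid (a point): plain steel rectangular tin with a flat lid, 60 mm long (its x) x 38 mm wide (its y) x 45 mm high, about 0.18 kg; the point is its centre, half-way up (22.5 mm above its underside), z up. It starts standing on the floor of the carton
- short_tin_mid (a point): plain steel rectangular tin with a flat lid, 52 mm long (its x) x 38 mm wide (its y) x 45 mm high, about 0.18 kg; the point is its centre, half-way up (22.5 mm above its underside), z up. It starts standing on the counter, with the mug close by one of its 52 mm sides
- mug: bystander: blue ceramic mug, 78 mm across, 80 mm high, handle (about 35 mm more) on its +y side; origin at the centre of its underside
- milk_jug: bystander: steel frothing jug, 84 mm across, 95 mm high, handle (about 35 mm more) on its +y side; origin at the centre of its underside
- milk: bystander: white milk bottle, 84 mm across, 210 mm high; origin at the centre of its underside
- jar: bystander: brown glass jar with a dark lid, 66 mm across, 85 mm high; origin at the centre of its underside
Things that resemble listed ones, but are neither listed nor needed, are in the scene too. What is shaped like the part that bears middle_tin_mid but blue or red is not meant.

How it is judged (in metres and radians):
On the way, in this order (a step that is already met when the one before it is completed fails the run):
1. the longest tin is snug in the plated corner (y of long_tin_mid in the frame of caddy between 0.004 and 0.01 m and z of long_tin_mid in the frame of caddy below 0.032 m and angle between long_tin_mid's own z axis and vertical below 0.1 rad and angle between the x axis of long_tin_mid and the x axis of caddy, either way round below 0.09 rad and x of long_tin_mid in the frame of caddy between -0.095 and -0.088 m), for 0.2 s.
2. the middle tin is snug against the long wall and the longest tin, which is still in the corner (all of step 1 and y of middle_tin_mid in the frame of caddy between 0.004 and 0.01 m and z of middle_tin_mid in the frame of caddy below 0.032 m and angle between middle_tin_mid's own z axis and vertical below 0.1 rad and angle between the x axis of middle_tin_mid and the x axis of caddy, either way round below 0.09 rad and distance between middle_tin_mid and long_tin_mid below 0.067 m and x of middle_tin_mid in the frame of caddy above -0.035 m), for 0.2 s.
3. the shortest tin is snug against the long wall and the middle tin, the others still snug (all of step 2 and y of short_tin_mid in the frame of caddy between 0.004 and 0.01 m and z of short_tin_mid in the frame of caddy below 0.032 m and angle between short_tin_mid's own z axis and vertical below 0.1 rad and angle between the x axis of short_tin_mid and the x axis of caddy, either way round below 0.09 rad and distance between short_tin_mid and middle_tin_mid below 0.059 m and x of short_tin_mid in the frame of caddy above 0.021 m), for 0.2 s.
At the end, for the whole second after the job is handed in: All three tins stand upright on the caddy's floor, at rest: each within 3 mm of the plated long wall and within 5 degrees of its direction, the longest within 3 mm of the plated end wall, the middle within 3 mm of the longest, the shortest within 3 mm of the middle (all of step 3 and linear speed of each of long_tin, middle_tin, short_tin below 0.02 m/s); the robot touches nothing.
It fails at once if the mug, milk jug, milk bottle or jar is moved by more than 20 mm (distance of any of mug, milk_jug, milk, jar from where it was at the start of the episode above 0.02 m).
It fails at once if the long tin is dropped (falling faster than 0.35 m/s with no finger on it, its underside still more than 15 mm above the counter) (linear speed of long_tin above 0.35 m/s and height (world z) of long_tin_mid above 0.0375 m and contact force between the fingers and long_tin below 0.05 N).
It fails at once if the middle tin is dropped (falling faster than 0.35 m/s with no finger on it, its underside still more than 15 mm above the counter) (linear speed of middle_tin above 0.35 m/s and height (world z) of middle_tin_mid above 0.0375 m and contact force between the fingers and middle_tin below 0.05 N).
It fails at once if the short tin is dropped (falling faster than 0.35 m/s with no finger on it, its underside still more than 15 mm above the counter) (linear speed of short_tin above 0.35 m/s and height (world z) of short_tin_mid above 0.0375 m and contact force between the fingers and short_tin below 0.05 N).
It also fails if it takes over 72 s, if anything falls off the work surface, if the arm or the gripper's body presses on something with over 40 N, if the wrist force passes 120 N, or if a joint passes its speed limit or range.

ROBOT

A 6-joint arm with a two-finger parallel gripper is mounted at the origin on the work surface. World frame = base frame: x ahead of the robot, y to its left, z up, the work surface at z = 0. Lengths are in mm, angles in rad, forces in N, time in s.
With the tool pointing down it reaches from about 300 to 775 mm from the base axis. Payload 14.6 kg.
Tool frame: the origin (TCP) lies at the very end of the fingers, on their centre line; the grasp point (between the pads) lies 19 mm behind it (grip_point_offset is the distance from the TCP to the grasp point, in mm); z points along the fingers, y is the line along which they close (so a half turn about z gives the same grasp; the last joint's range is limited). The gripper opens to 94 mm and grips with 3 to 60 N. Pads are 16 mm wide; open, the fingers measure 119 mm over their backs; the gripper's body (75 mm by 177 mm) begins 78 mm behind the grasp point.
Start: joints at [-1.395, 0.3, 1.521, -0, 1.321, -0.067], TCP at [132.225, -533.859, 167.046] pointing down, gripper open.
Joint ranges: [-3.03, 3.03], [-0.79, 2.21], [0.23, 2.52], [-1.04, 4.18], [0, 3.07], [-2.55, 2.55]. Speed limits (rad/s): [2.22, 2.22, 2.57, 3.14, 3.14, 3.14].

INTERFACE

Orientations are given as [roll, pitch, yaw] about the fixed x, y, z axes, in that order (R = Rz(yaw) Ry(pitch) Rx(roll)).
In Python, from cell import read_state, camera, camera_info, sign_off, grip_point_offset gives the robot as it stands.
- The arm moves only by the shell command python3 -m handwheel 'ROWS' [FORCE]. ROWS is text: rows parted by semicolons, each of 5 numbers parted by spaces: the shift along the world's x, y, z in units of 40 mm (1.0 is 40 mm), then the turn about the world's z in units of 5 degrees (1.0 is 5 degrees), then the closure, from 0 (fully open) to 1 (shut). In form: dx dy dz yaw gripper; .... A call has 1 to 12 rows; each row shifts and turns the commanded pose from where the row before left it; what a row does not reach is not made up. A row lasts 1/12 s, in which the tool goes at most 41.7 mm and 7.16 degrees, less where a joint would pass 70% of its speed; a pose out of reach is approached as far as the arm can. A call is refused whole if a number of a shift passes 1 or a number of a turn 1, either way. A call with a gripper value outside its range is refused whole. The fingers move at their own pace and stop on an object; FORCE is the grip in N (left out, the last holds). Time passes only in rows, so rows that do not move let the fingers close. It gives the time, the measured TCP pose, the force, the opening and the grip force at its end, in the units of the state.
- read_state(): the state, without advancing time (a new reading comes with each control period).
- camera(name): name is "scene" or "top" or "wrist"; returns (picture, depth): 420x560x3 uint8, red, green, blue; 420x560 float32, mm along the optical axis (not along the pixel's ray), 0 where there is no reading.
- camera_info(name): a dict with "intrinsics" (3x3 intrinsics, pixels), "k1" (the pictures are not rectified: a ray, as slopes to the right and down, at radius r is drawn at 1 + k1 r^2 times it, then the intrinsics apply), "world_from_camera" (4x4, takes a point from camera to world coordinates). Camera axes: x right, y down, z forward; pixel columns grow to the right and rows downward; lengths in mm; the calibration is good to about 2 mm. A picture is of the moment at which its call begins: read the wrist's pose just before it. camera_info takes no time and is no camera call; for the wrist camera it gives the pose at the moment of the call.
- sign_off(): hands the job in; it is judged then, once.
The state is a dict: "clock": time; "joints": joint angles; "qd": joint speeds; "effort": joint torques, N m; "eef_pos": TCP position; "eef_rot": TCP orientation; "wrist_force": force on the tool from outside, world axes, zero at the start; "moment": the same for the moment, N m; "finger_gap": finger opening in mm; "finger_force": force on a finger pad.
Only numpy, scipy, OpenCV 4.12 (cv2) and the standard library are available. Lean on these libraries where they do the work, as an engineer would, in place of code of your own. Each camera call takes 0.05 s, during which the arm holds its last target. There are 200 camera calls.

## Working session

There is one attempt and no reset: what is moved stays moved. The work goes in short steps, Python scripts to look and compute and a shell command to move; the robot and the scene stay as the last step left them, time stands still between calls to the robot, and variables do not carry over. Pictures are saved under pics/ and viewed, at most 10 in all, crops included, and the job is handed in when it is done.

```bash
mkdir -p pics; ls; cat > h.py <<'E'
import numpy as np, cv2
from cell import *
def save(n,im): cv2.imwrite('pics/'+n+'.png',cv2.cvtColor(im,cv2.COLOR_RGB2BGR))
def ray(info,px):
    K=np.array(info['intrinsics']);k=info['k1'];T=np.array(info['world_from_camera'])
    p=np.atleast_2d(np.array(px,float)); d=np.c_[(p[:,0]-K[0,2])/K[0,0],(p[:,1]-K[1,2])/K[1,1]]
    u=d.copy()
    for _ in range(20): u=d/(1+k*(u**2).sum(1,keepdims=True))
    return T,u
def plane(info,px,z):
    T,u=ray(info,px); r=np.c_[u,np.ones(len(u))]@T[:3,:3].T; o=T[:3,3]
    return o+r*((z-o[2])/r[:,2])[:,None]
def cloud(info,depth):
    h,w=depth.shape; v,u=np.mgrid[:h,:w]
    T,s=ray(info,np.c_[u.ravel(),v.ravel()]); P=np.c_[s,np.ones(len(s))]*depth.reshape(-1,1)
    return (P@T[:3,:3].T+T[:3,3]).reshape(h,w,3)
E
python3 - <<'E'
from h import *
print(read_state())
im,d=camera('top');info=camera_info('top');save('top',im);np.savez('top.npz',im=im,d=d)
print(info)
im,d=camera('scene');save('scene',im);print(camera_info('scene'))
E
```

```text
pics
{'clock': 0.0, 'joints': array([-1.39462053e+00,  3.00466108e-01,  1.52159634e+00, -3.23414082e-05,
        1.32071709e+00, -6.65805168e-02]), 'qd': array([ 0.00024752,  0.00017542, -0.00016288,  0.00038803,  0.00012519,
       -0.00043175]), 'effort': array([ 1.87913953e-03, -5.31806266e+01, -3.52738452e+01,  7.09070242e-02,
        2.43754894e-02, -1.05588877e-04]), 'eef_pos': array([ 132.1503483 , -533.55798078,  166.48264765]), 'eef_rot': array([-3.14040631e+00, -4.77087519e-05,  2.42764307e-01]), 'wrist_force': array([0.32405162, 0.58325033, 0.20163928]), 'moment': array([-0.02773369, -0.0580053 ,  0.03633354]), 'finger_force': 0.0, 'finger_gap': 93.98378644591557}
{'intrinsics': array([[401.70830475,   0.        , 280.94934035],
       [  0.        , 401.70830475, 211.51382705],
       [  0.        ,   0.        ,   1.        ]]), 'k1': -0.02442471771285182, 'world_from_camera': array([[-1.64677209e-02, -9.98889314e-01,  4.41469381e-02,
         5.34917354e+02],
       [-9.99280851e-01,  1.79503272e-02,  3.34000931e-02,
        -7.36270411e+01],
       [-3.41554481e-02, -4.35651665e-02, -9.98466565e-01,
         9.66655684e+02],
       [ 0.00000000e+00,  0.00000000e+00,  0.00000000e+00,
         1.00000000e+00]])}
{'intrinsics': array([[392.0073061 ,   0.        , 281.00469835],
       [  0.        , 392.0073061 , 212.29234859],
       [  0.        ,   0.        ,   1.        ]]), 'k1': -0.013124781624112859, 'world_from_camera': array([[ 7.60244567e-01,  4.10826896e-01, -5.03238969e-01,
         1.06650071e+03],
       [ 6.49542338e-01, -4.93926438e-01,  5.78041023e-01,
        -6.36382380e+02],
       [-1.10882316e-02, -7.66327564e-01, -6.42354354e-01,
         7.08536371e+02],
       [ 0.00000000e+00,  0.00000000e+00,  0.00000000e+00,
         1.00000000e+00]])}
```

View pics/top.png

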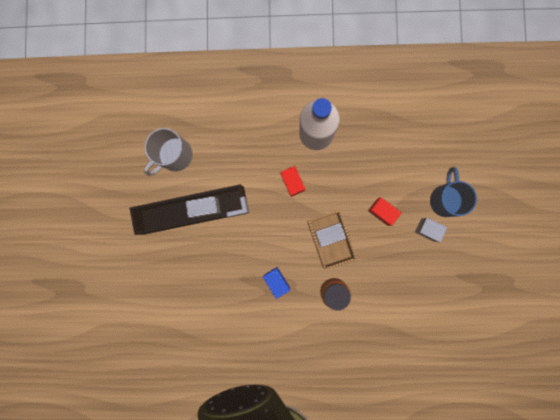

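View pics/scene.png

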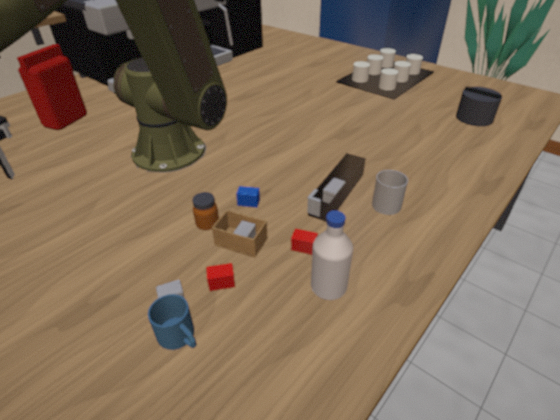

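The scene shows the caddy at top-view px (190,210), with its plated L on the right end and lower side around (237,208), and the long tin at (203,207). The carton with the middle tin is at (330,236). The grey tin at (432,230) stands beside the blue mug at (454,198). The red blocks (293,181), (385,211) and the blue block (277,283) are decoys by colour. The three plain steel tins are the ones meant. I'll measure and confirm these in one crop.

```bash
cat > m.py <<'E'
from h import *
def tins(im,d,info,rois):
    hsv=cv2.cvtColor(im,cv2.COLOR_RGB2HSV); P=cloud(info,d)
    for n,(x0,x1,y0,y1),z,(lo,hi) in rois:
        m=np.zeros(im.shape[:2],np.uint8)
        m[y0:y1,x0:x1]=((hsv[y0:y1,x0:x1,1]<70)&(hsv[y0:y1,x0:x1,2]>110)&(P[y0:y1,x0:x1,2]>lo)&(P[y0:y1,x0:x1,2]<hi))*255
        c=max(cv2.findContours(m,0,1)[0],key=cv2.contourArea)[:,0,:]
        w=plane(info,c,z)[:,:2].astype(np.float32); (cx,cy),s,a=cv2.minAreaRect(w)
        if s[0]<s[1]: a+=90
        zz=P[...,2][m>0]
        print(n,'c',np.round([cx,cy],1),'size',np.round(s,1),'long axis deg',round((a+90)%180-90,1),'z',np.median(zz).round(1),'px',c.mean(0).round())
E
python3 - <<'E'
from m import *
f=np.load('top.npz');im,d=f['im'],f['d'];info=camera_info('top')
tins(im,d,info,[('long',(182,224,192,222),51,(40,58)),('mid',(312,350,220,252),49,(40,58)),('short',(412,450,212,246),45,(35,55))])
hsv=cv2.cvtColor(im,cv2.COLOR_RGB2HSV);P=cloud(info,d)
# caddy outline at rim, carton at rim
for n,(x0,x1,y0,y1) in [('caddy',(122,256,180,242)),('carton',(300,360,205,272))]:
    m=np.zeros(im.shape[:2],np.uint8);m[y0:y1,x0:x1]=(P[y0:y1,x0:x1,2]>55)*255
    c=np.vstack(cv2.findContours(m,0,1)[0])[:,0,:]
    w=plane(info,c,62)[:,:2].astype(np.float32);r=cv2.minAreaRect(w);print(n,r,cv2.boxPoints(r).round(1).tolist())
crop=im[120:280,120:480];save('crop',cv2.resize(crop,None,fx=2.2,fy=2.2,interpolation=2))
E
```

```text
long c [590.4 140.2] size [37.6 67.5] long axis deg -81.1 z 51.2 px [201. 206.]
mid c [ 521.4 -154.3] size [38.  62.5] long axis deg -72.5 z 49.4 px [330. 234.]
short c [ 528.3 -388.2] size [52.3 38.7] long axis deg 62.1 z 45.7 px [433. 229.]
caddy ((579.258544921875, 178.46749877929688), (134.37364196777344, 285.2401123046875), 2.7941417694091797) [[505.20001220703125, 317.6000061035156], [519.0999755859375, 32.70000076293945], [653.2999877929688, 39.29999923706055], [639.4000244140625, 324.20001220703125]]
carton ((511.5380859375, -153.2454833984375), (109.30606842041016, 143.00973510742188), 88.90359497070312) [[439.0, -206.5], [582.0, -209.3000030517578], [584.0999755859375, -100.0], [441.1000061035156, -97.19999694824219]]
```

View pics/crop.png

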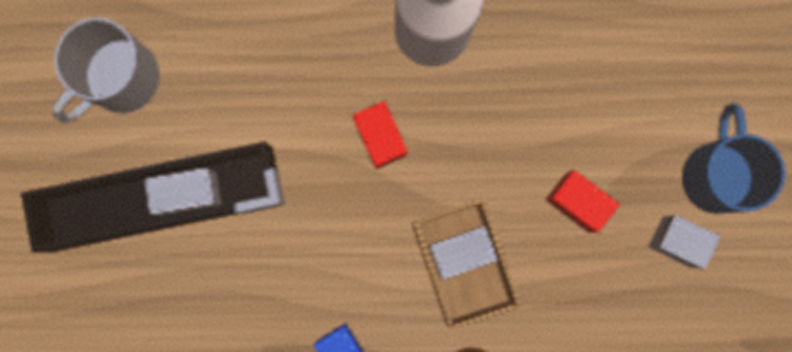

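The crop confirms it. The caddy's steel L is at its right end and lower side. The three plain steel tins measure 68, 62 and 52 mm long, which matches the long, middle and short tins; the red and blue blocks are not steel. Next I fit the caddy frame.

```bash
cat > caddy.py <<'E'
from h import *
def caddy(im,d,info,roi):
    x0,x1,y0,y1=roi;hsv=cv2.cvtColor(im,cv2.COLOR_RGB2HSV);P=cloud(info,d)
    m=np.zeros(im.shape[:2],np.uint8);s=np.s_[y0:y1,x0:x1]
    m[s]=((hsv[s][...,2]<75)|(hsv[s][...,1]<60))*(P[s][...,2]>57)*(P[s][...,2]<68)*255
    m=cv2.morphologyEx(m,cv2.MORPH_CLOSE,np.ones((3,3)))
    Q=P[m>0];r=cv2.minAreaRect(Q[:,:2].astype(np.float32));print('rim pts',len(Q),r,'zmed',np.median(Q[:,2]))
    return m,Q
E
python3 - <<'E'
from caddy import *
f=np.load('top.npz');im,d=f['im'],f['d'];info=camera_info('top')
m,Q=caddy(im,d,info,(122,256,180,242))
c=cv2.findContours(m,0,1)[0]
c=max(c,key=cv2.contourArea)[:,0,:];w=plane(info,c,62)[:,:2].astype(np.float32);r=cv2.minAreaRect(w);print(r,cv2.boxPoints(r).round(1).tolist())
P=cloud(info,d);hsv=cv2.cvtColor(im,cv2.COLOR_RGB2HSV)
for n,(x0,x1,y0,y1),lo,hi in [('bottle',(290,350,90,160),60,240),('mug',(425,480,160,222),60,90),('jug',(135,200,120,185),80,105),('jar',(315,355,275,315),75,95)]:
    q=P[y0:y1,x0:x1].reshape(-1,3);q=q[(q[:,2]>lo)&(q[:,2]<hi)];print(n,q.min(0).round(),q.max(0).round())
vis=cv2.resize(np.hstack([im[170:250,115:265],np.repeat(m[170:250,115:265,None],3,2)]),None,fx=2.6,fy=2.6);save('cad',vis)
E
```

```text
rim pts 736 ((584.7387084960938, 114.91548919677734), (103.32743072509766, 376.0920715332031), 0.5606281757354736) zmed 61.75292396392456
((583.3345947265625, 169.1945343017578), (64.34455871582031, 262.1705017089844), 10.25546932220459) [[528.2999877929688, 292.5], [575.0, 34.5], [638.2999877929688, 45.900001525878906], [591.7000122070312, 303.8999938964844]]
bottle [ 724. -169.   61.] [806. -87. 215.]
mug [ 559. -473.   60.] [ 666. -395.   84.]
jug [678. 172.  80.] [765. 258.  98.]
jar [ 358. -191.   75.] [ 415. -134.   90.]
```

Caddy: centre (583.3, 169.2), x axis at 100.3° in the world, outer size 262x64 as specified. Now I move above the long tin.

```bash
python3 -m handwheel '.52 .766 0.05 0 0;.52 .766 0.05 0 0;.52 .766 0.05 0 0;.52 .766 0.05 0 0;.52 .766 0.05 0 0;.52 .766 0.05 0 0;.52 .766 0.05 0 0;.52 .766 0.05 0 0;.52 .766 0.05 0 0;.52 .766 0.05 0 0;.52 .766 0.05 0 0;.52 .766 0.05 0 0' 15; python3 -m handwheel '.52 .766 0 -.2 0;.52 .766 0 -.2 0;.52 .766 0 -.2 0;.52 .766 0 -.13 0;.52 .766 0 0 0;.52 .766 0 0 0;.52 .766 0 0 0;.52 .766 0 0 0;.52 .766 0 0 0;.52 .766 0 0 0;0 0 0 0 0;0 0 0 0 0'
python3 - <<'E'
from m import *
print(read_state()['eef_pos'],np.degrees(read_state()['eef_rot']))
info=camera_info('wrist');im,d=camera('wrist');save('w1',im);np.savez('w1.npz',im=im,d=d,**info)
print(info['world_from_camera'].round(3))
E
```

```text
clock: 1.1
eef_pos: [382.4, -164.4, 191.1]
eef_rot: [3.142, -0.0, 0.243]
wrist_force: [0.9, -1.4, -0.0]
finger_gap: 94.1
finger_force: 0.0
clock: 2.1
eef_pos: [589.8, 141.4, 189.7]
eef_rot: [3.142, 0.002, 0.181]
wrist_force: [-1.2, -0.8, -0.0]
finger_gap: 93.9
finger_force: 0.0
[589.79022298 141.44165627 189.6992312 ] [1.79998690e+02 1.14709464e-01 1.03825756e+01]
[[ 1.80000e-01 -9.53000e-01 -2.44000e-01  6.61425e+02]
 [-9.84000e-01 -1.74000e-01 -4.40000e-02  1.54595e+02]
 [-1.00000e-03  2.48000e-01 -9.69000e-01  4.07698e+02]
 [ 0.00000e+00  0.00000e+00  0.00000e+00  1.00000e+00]]
```

View pics/w1.png

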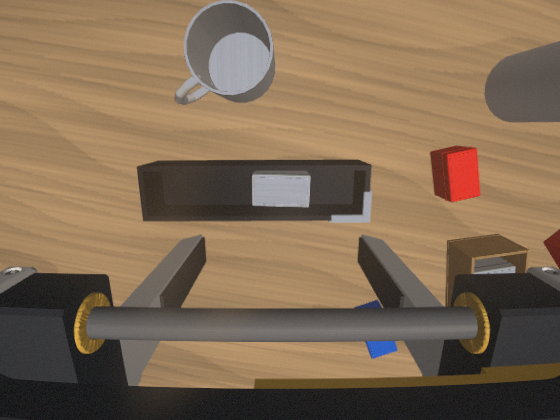

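The wrist view shows the caddy square to the image (rows 160–220, cols 140–370), the long tin at (281,189), the plate at (352,212), and the fingertips at (205,240) and (360,240). I measure from here.

```bash
python3 - <<'E'
from m import *
from caddy import caddy
f=np.load('w1.npz');im,d=f['im'],f['d'];info={k:f[k] for k in('intrinsics','world_from_camera')};info['k1']=float(f['k1'])
tins(im,d,info,[('long',(240,325,165,214),51,(42,58))])
m,Q=caddy(im,d,info,(130,380,150,228))
c=max(cv2.findContours(m,0,1)[0],key=cv2.contourArea)[:,0,:];w=plane(info,c,62)[:,:2].astype(np.float32);r=cv2.minAreaRect(w);print(r,cv2.boxPoints(r).round(1).tolist())
E
```

```text
long c [592.3 143.1] size [38.5 67. ] long axis deg -81.3 z 51.9 px [281. 190.]
rim pts 3281 ((605.0651245117188, 175.06588745117188), (104.53620910644531, 264.6136169433594), 9.383296966552734) zmed 62.517955289266865
((585.1076049804688, 171.376220703125), (66.05379486083984, 264.63507080078125), 10.292448997497559) [[529.0, 295.70001220703125], [576.2999877929688, 35.29999923706055], [641.2000122070312, 47.099998474121094], [594.0, 307.5]]
```

```bash
python3 -m handwheel '.04 .02 -.9 0 0;0 0 -.9 0 0;0 0 -.9 0 0;0 0 -.9 0 0;0 0 -.5 0 0;0 0 -.34 0 0;0 0 0 0 0;0 0 0 0 .4;0 0 0 0 .4;0 0 0 0 .4;0 0 0 0 .4;0 0 0 0 .4' 15;python3 -c "
from cell import *;s=read_state();print(s['eef_pos'],s['wrist_force'],s['finger_gap'],s['finger_force'])"
```

```text
clock: 3.15
eef_pos: [591.8, 141.0, 14.3]
eef_rot: [-3.142, -0.001, 0.179]
wrist_force: [0.6, 0.4, -0.6]
finger_gap: 64.0
finger_force: 0.0
[591.79878793 141.04217077  14.32589336] [ 0.6334725   0.38900547 -0.57575997] 64.02831255026177 0.0
```

```bash
python3 -m handwheel '0 0 0 0 .4;0 0 0 0 .4' 15
python3 - <<'E'
from h import *
im,d=camera('wrist');save('w2',im)
E
```

```text
clock: 3.32
eef_pos: [591.5, 141.1, 13.7]
eef_rot: [-3.142, -0.0, 0.179]
wrist_force: [0.1, -0.1, 0.7]
finger_gap: 56.7
finger_force: 0.0
```

View pics/w2.png

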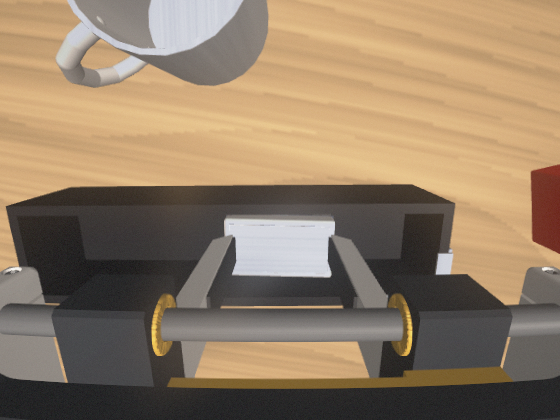

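The view shows the fingers nearly shut at cols 225 and 335 around row 240, and the tin at rows 215–275. The gap of 57 mm is less than 68 mm with no grip force, so I check where the tin is using depth.

```bash
python3 - <<'E'
from h import *
info=camera_info('wrist');im,d=camera('wrist');P=cloud(info,d)
print(info['world_from_camera'][:3,3])
for v in range(196,300,6): print(v,[tuple(P[v,u].round().astype(int)) for u in (228,250,280,310,332)],im[v,280])
print([tuple(P[v,u].round().astype(int)) for v,u in((245,210),(245,345),(237,218),(237,340),(255,200),(255,360))])
i2=camera_info('top');im,d=camera('top');save('t2',cv2.resize(im[150:270,110:290],None,fx=4,fy=4,interpolation=2))
E
```

```text
[662.66064404 153.97640489 231.7589054 ]
196 [(np.int64(617), np.int64(180), np.int64(40)), (np.int64(619), np.int64(166), np.int64(40)), (np.int64(623), np.int64(148), np.int64(42)), (np.int64(626), np.int64(129), np.int64(40)), (np.int64(628), np.int64(116), np.int64(42))] [74 62 56]
202 [(np.int64(617), np.int64(177), np.int64(56)), (np.int64(619), np.int64(165), np.int64(56)), (np.int64(623), np.int64(148), np.int64(58)), (np.int64(626), np.int64(131), np.int64(57)), (np.int64(628), np.int64(118), np.int64(58))] [74 66 63]
208 [(np.int64(615), np.int64(176), np.int64(62)), (np.int64(617), np.int64(164), np.int64(63)), (np.int64(620), np.int64(147), np.int64(63)), (np.int64(623), np.int64(131), np.int64(62)), (np.int64(626), np.int64(119), np.int64(63))] [89 82 81]
214 [(np.int64(612), np.int64(175), np.int64(63)), (np.int64(614), np.int64(163), np.int64(62)), (np.int64(617), np.int64(147), np.int64(62)), (np.int64(620), np.int64(130), np.int64(62)), (np.int64(622), np.int64(118), np.int64(62))] [107 101  98]
220 [(np.int64(604), np.int64(177), np.int64(50)), (np.int64(607), np.in
[... 2976 characters left out ...]
 np.int64(156), np.int64(57)), (np.int64(565), np.int64(137), np.int64(56)), (np.int64(569), np.int64(119), np.int64(56)), (np.int64(572), np.int64(106), np.int64(57))] [61 56 60]
298 [(np.int64(559), np.int64(168), np.int64(63)), (np.int64(561), np.int64(155), np.int64(62)), (np.int64(564), np.int64(137), np.int64(61)), (np.int64(568), np.int64(119), np.int64(63)), (np.int64(570), np.int64(106), np.int64(62))] [66 65 66]
[(np.int64(594), np.int64(182), np.int64(70)), (np.int64(608), np.int64(108), np.int64(70)), (np.int64(575), np.int64(188), np.int64(6)), (np.int64(608), np.int64(109), np.int64(57)), (np.int64(558), np.int64(200), np.int64(6)), (np.int64(609), np.int64(104), np.int64(84))]
```

View pics/t2.png

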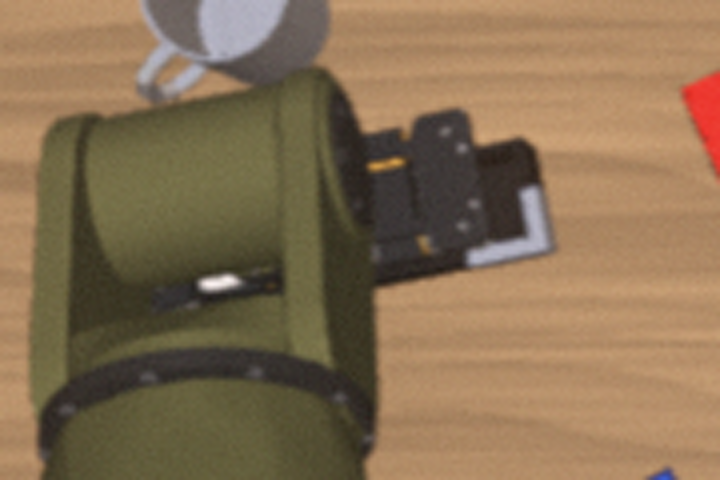

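```bash
python3 - <<'E'
from h import *
import cell
print(grip_point_offset, grip_point_offset() if callable(grip_point_offset) else '')
f=np.load('w1.npz');im,d=f['im'],f['d'];info={k:f[k] for k in('intrinsics','world_from_camera')};info['k1']=float(f['k1'])
print(info['intrinsics'][0,0],info['k1']);P=cloud(info,d)
for v in range(230,262,4): print(v,[P[v,u].round().astype(int).tolist() for u in (190,198,202,360,365,375)])
s=read_state();print(s['eef_pos'],s['joints'],s['finger_gap'],s['wrist_force'])
E
```

```text
18.8 
312.3234651296442 -0.062174710821904254
230 [[505, 255, 0], [507, 244, -1], [509, 238, 1], [547, 24, 0], [549, 17, 0], [551, 4, 1]]
234 [[500, 254, 1], [502, 243, 0], [503, 237, 1], [542, 23, 0], [543, 16, 1], [545, 2, -1]]
238 [[591, 196, 237], [591, 192, 235], [590, 190, 231], [607, 97, 230], [609, 95, 235], [610, 90, 236]]
242 [[591, 194, 243], [590, 191, 239], [589, 189, 234], [605, 96, 231], [607, 96, 238], [610, 92, 243]]
246 [[591, 193, 248], [589, 190, 242], [587, 189, 235], [603, 96, 233], [607, 97, 245], [609, 93, 249]]
250 [[591, 191, 254], [587, 189, 242], [584, 189, 235], [600, 96, 233], [605, 97, 245], [610, 95, 256]]
254 [[590, 190, 256], [585, 189, 244], [582, 188, 236], [598, 95, 234], [603, 97, 247], [608, 96, 258]]
258 [[590, 189, 260], [583, 189, 244], [580, 188, 236], [596, 95, 234], [601, 96, 246], [607, 96, 260]]
[591.44695157 141.04355434  13.47847124] [1.73856609e-01 5.86666541e-01 1.48820999e+00 2.80290043e-05
 1.06667704e+00 1.56551979e+00] 56.50352774535801 [ 1.19582739 -0.61716702  0.28710619]
```

The wrist depth shows the real fingertips about 41 mm above the reported TCP, so they closed over the lid. The missing contact and the depth of the tin lid agree with this. I reopen, then go down the rest of the way, watching the force.

```bash
python3 -m handwheel '0 0 0 0 0;0 0 0 0 0;0 0 0 0 0;0 0 0 0 0;0 0 0 0 0;0 0 0 0 0;0 0 0 0 0;0 .03 -.2 0 0;0 0 -.2 0 0;0 0 -.2 0 0;0 0 -.2 0 0;0 0 -.15 0 0' 15;python3 -m handwheel '0 0 0 0 0;0 0 0 0 .4;0 0 0 0 .4;0 0 0 0 .4;0 0 0 0 .4;0 0 0 0 .4;0 0 0 0 .4' 15
```

```text
clock: 4.47
eef_pos: [590.9, 142.1, -26.1]
eef_rot: [-3.142, 0.001, 0.179]
wrist_force: [0.4, -0.5, 0.2]
finger_gap: 93.9
finger_force: 0.0
clock: 5.05
eef_pos: [591.6, 142.3, -24.2]
eef_rot: [-3.142, -0.001, 0.179]
wrist_force: [-0.0, 0.0, 1.9]
finger_gap: 68.0
finger_force: 14.9
```

```bash
python3 -m handwheel '.045 -.246 0 0 .4;.045 -.246 0 0 .4;.045 -.246 0 0 .4;.045 -.246 0 0 .4;0 0 0 0 .4;-.06 -.011 0 0 .4;-.06 -.011 0 0 .4;-.05 -.009 0 0 .4;-.04 -.007 0 0 .4;0 0 0 0 .4' 15;python3 -m handwheel '-.02 -.004 0 0 .4;-.02 -.004 0 0 .4;0 0 0 0 .4'
```

```text
clock: 5.88
eef_pos: [591.1, 101.1, -24.1]
eef_rot: [3.141, -0.003, 0.18]
wrist_force: [7.8, -0.6, 2.7]
finger_gap: 68.2
finger_force: 15.0
clock: 6.13
eef_pos: [590.5, 101.1, -24.1]
eef_rot: [3.141, -0.005, 0.18]
wrist_force: [15.1, 2.6, -2.1]
finger_gap: 68.1
finger_force: 15.0
```

```bash
python3 -m handwheel '.02 .004 0 0 .13;.01 0 0 0 .13;0 0 0 0 .13;0 0 0 0 .13;0 0 .2 0 .13;0 0 .3 0 .13;0 0 .4 0 .13;0 0 .35 0 1;-.08 .44 0 0 1;-.08 .44 0 0 1;-.08 .44 0 0 1;0 0 0 0 1' 15; python3 -m handwheel '0 0 0 0 1;0 0 0 0 1;0 0 0 0 1;0 0 0 0 1;0 0 0 0 1;0 0 0 0 1;0 0 0 0 1;0 0 0 0 1;0 0 0 0 1;0 0 0 0 1'; python3 - <<'E'
from m import *
info=camera_info('wrist');im,d=camera('wrist');save('w3',im);P=cloud(info,d)
tins(im,d,info,[('long',(230,420,150,290),51,(44,57))])
E
```

```text
clock: 7.13
eef_pos: [579.9, 156.5, 26.9]
eef_rot: [-3.141, -0.001, 0.181]
wrist_force: [0.2, -0.2, -0.2]
finger_gap: 51.8
finger_force: 0.0
clock: 7.97
eef_pos: [580.2, 154.0, 25.4]
eef_rot: [-3.142, 0.0, 0.179]
wrist_force: [0.3, -1.3, 0.6]
finger_gap: 1.4
finger_force: 0.0
long c [592.6 102.4] size [39.5 67.9] long axis deg -78.9 z 51.8 px [362. 238.]
```

View pics/w3.png

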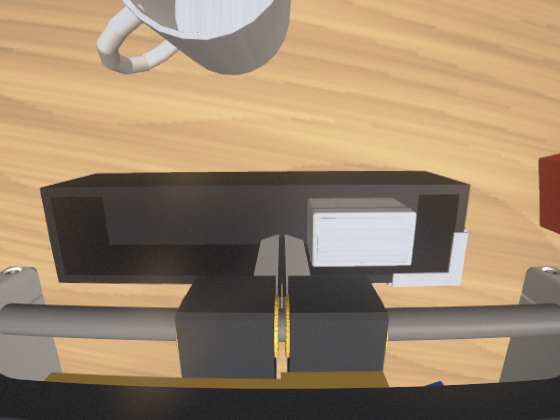

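Closed fingers at (280,250), tin at (362,238) resting near the plated wall, with the plate at (425,275). I lower and push slowly.

```bash
python3 -m handwheel '0 0 -.4 0 1;0 0 -.4 0 1;0 0 -.4 0 1;0 0 -.13 0 1;0 0 0 0 1;.018 -.098 0 0 1;.018 -.098 0 0 1;.018 -.098 0 0 1;.018 -.098 0 0 1;.018 -.098 0 0 1;.018 -.098 0 0 1;0 0 0 0 1';python3 -m handwheel '.009 -.05 0 0 1;.009 -.05 0 0 1;0 0 0 0 1'
```

```text
clock: 9.02
eef_pos: [584.9, 129.7, -27.5]
eef_rot: [3.141, -0.0, 0.178]
wrist_force: [-0.1, -0.8, 0.7]
finger_gap: 0.7
finger_force: 0.0
clock: 9.27
eef_pos: [585.1, 127.3, -27.7]
eef_rot: [-3.14, -0.0, 0.179]
wrist_force: [-2.1, 8.7, 2.1]
finger_gap: 0.4
finger_force: 4.3
```

```bash
python3 -m handwheel '.004 -.02 0 0 1;.004 -.02 0 0 1;0 0 0 0 1';python3 -m handwheel '0 .08 0 0 1;-.04 .2 0 0 1;0 0 .5 0 1;0 0 .6 0 1;0 0 .6 0 1;0 0 .5 0 0;0 0 .5 0 0;0 0 .3 0 0;0 0 0 0 0'
python3 - <<'E'
from m import *
from caddy import caddy
info=camera_info('wrist');im,d=camera('wrist');save('w4',im);P=cloud(info,d)
tins(im,d,info,[('long',(280,420,150,290),51,(44,57))])
m,Q=caddy(im,d,info,(60,470,120,235))
E
```

```text
clock: 9.52
eef_pos: [585.1, 127.4, -27.6]
eef_rot: [-3.139, -0.0, 0.18]
wrist_force: [-3.4, 19.6, 2.9]
finger_gap: 0.3
finger_force: 9.8
clock: 10.27
eef_pos: [585.0, 136.3, 94.6]
eef_rot: [3.141, -0.004, 0.179]
wrist_force: [-0.0, 0.3, 0.5]
finger_gap: 23.6
finger_force: 0.0
long c [596.1  82.3] size [38.  67.8] long axis deg -79.7 z 51.8 px [344. 213.]
rim pts 3791 ((606.3526000976562, 176.1501922607422), (86.78730010986328, 264.9466247558594), 10.472770690917969) zmed 62.44748453577819
```

View pics/w4.png

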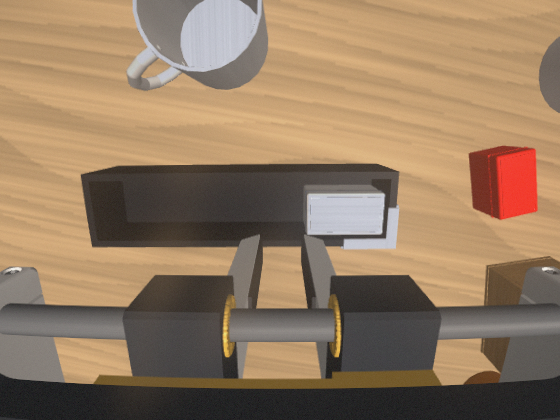

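The long tin (344,213) sits in the plated corner, its lower and right edges against the plates (370,240). The push ended at 20 N against a hard stop. Next I go over to the carton.

```bash
python3 -m handwheel '-.078 -.36 0.05 .97 0;-.078 -.36 0.05 .97 0;-.078 -.36 0.05 .97 0;-.078 -.36 0.05 .97 0;-.078 -.36 0.05 .97 0;-.078 -.36 0 .97 0;-.078 -.36 0 .97 0;-.078 -.36 0 .97 0;-.078 -.36 0 .97 0;-.078 -.36 0 .97 0' 15;python3 -m handwheel '-.078 -.36 0 .97 0;-.078 -.36 0 .97 0;-.078 -.36 0 .97 0;-.078 -.36 0 .97 0;-.078 -.36 0 .97 0;-.078 -.36 0 .97 0;-.078 -.36 0 .97 0;-.078 -.36 0 .97 0;-.078 -.36 0 .97 0;-.078 -.36 0 .97 0;0 0 0 0 0'
python3 - <<'E'
from m import *
s=read_state();print(s['eef_pos'],np.degrees(s['eef_rot'][2]),s['joints'])
info=camera_info('wrist');im,d=camera('wrist');save('w5',im);np.savez('w5.npz',im=im,d=d,**info)
tins(im,d,info,[('mid',(180,380,100,260),49,(44,55))])
P=cloud(info,d);m=((P[...,2]>58)&(P[...,2]<67)).astype(np.uint8)*255;m[235:]=0;m=cv2.morphologyEx(m,cv2.MORPH_OPEN,np.ones((2,2)))
Q=P[m>0][:,:2].astype(np.float32);print(len(Q),cv2.minAreaRect(Q))
E
```

```text
clock: 11.15
eef_pos: [551.8, -8.6, 100.4]
eef_rot: [-3.139, 0.001, 1.03]
wrist_force: [0.5, -0.3, 0.2]
finger_gap: 93.0
finger_force: 0.0
clock: 12.07
eef_pos: [520.5, -153.6, 100.5]
eef_rot: [-3.139, -0.001, 1.875]
wrist_force: [-0.3, -0.4, -0.9]
finger_gap: 93.7
finger_force: 0.0
[ 520.4582744  -153.55999088  100.49065717] 107.42472199005255 [-3.54142866e-01  3.48991451e-01  1.61768976e+00 -5.00149651e-04
  1.17736545e+00 -6.58070595e-01]
mid c [ 521.9 -152.9] size [37.2 59.9] long axis deg -71.6 z 50.0 px [282. 210.]
3328 ((540.0166015625, -80.05284118652344), (393.51251220703125, 212.71932983398438), 25.214698791503906)
```

View pics/w5.png

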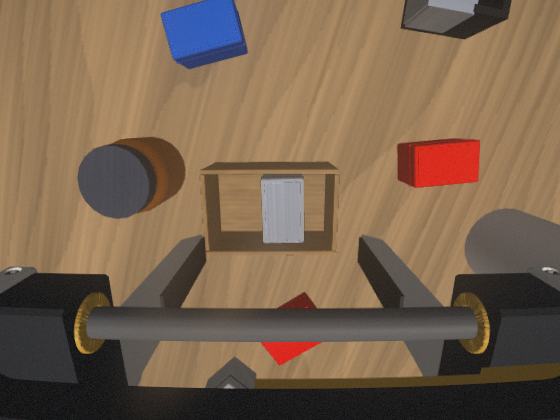

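Carton rim at cols 203–338, rows 165–252; steel middle tin at (282,210), with its 60 mm length across the carton's narrow side. The fully open fingers (119 mm) exceed the carton's 108 mm inside, so I work out a part opening.

```bash
python3 - <<'E'
from h import *
f=np.load('w5.npz');im,d=f['im'],f['d'];info={k:f[k] for k in('intrinsics','world_from_camera')};info['k1']=float(f['k1'])
P=cloud(info,d);a=np.radians(17.7);c=np.array([np.cos(a),np.sin(a)]);t=np.array([-c[1],c[0]])
reg=P[160:258,190:350].reshape(-1,3);q=reg[:,:2]-[521.9,-152.9];A=q@c;B=q@t
rim=(reg[:,2]>59)&(reg[:,2]<66)
for n,m in [('side',rim&(abs(B)<25))]:
    h,e=np.histogram(A[m],np.arange(-80,80,2));print([(int(x),int(k)) for x,k in zip(e,h) if k>3])
h,e=np.histogram(B[rim&(abs(A)<20)],np.arange(-60,60,2));print([(int(x),int(k)) for x,k in zip(e,h) if k>3])
tin=(reg[:,2]>46)&(reg[:,2]<53)&(abs(A)<25)&(abs(B)<32);print(A[tin].min(),A[tin].max())
print((np.array([521.9,-152.9])-[0.7,.8]-[520.5,-153.6]))
E
```

```text
[(-70, 48), (-68, 133), (-66, 113), (42, 87), (44, 136), (46, 65)]
[(-36, 97), (-34, 124), (34, 16), (36, 130), (38, 97)]
-18.828837696260695 18.969688070859227
[ 0.7 -0.1]
```

```bash
python3 -m handwheel '0 0 -.2 0 .45;0 0 -.2 0 .45;0 0 -.2 0 .45;0 0 0 0 .45;0 0 0 0 .45;0 0 0 0 .45;0 0 0 0 .45;0 0 0 0 .45' 15;python3 -m handwheel '0 0 -.4 0 .45;0 0 -.4 0 .45;0 0 -.4 0 .45;0 0 -.4 0 .45;0 0 -.4 0 .45;0 0 -.4 0 .45;0 0 -.2 0 .45;0 0 0 0 .45';python3 -m handwheel '0 0 0 0 .7;0 0 0 0 .7;0 0 0 0 .7;0 0 0 0 .7;0 0 0 0 .7' 20
```

```text
clock: 12.78
eef_pos: [521.8, -151.9, 78.6]
eef_rot: [3.141, 0.0, 1.872]
wrist_force: [0.0, 0.0, 0.2]
finger_gap: 51.9
finger_force: 0.0
clock: 13.45
eef_pos: [520.8, -151.7, -27.1]
eef_rot: [-3.14, -0.001, 1.872]
wrist_force: [-0.3, -0.3, -0.1]
finger_gap: 51.4
finger_force: 0.0
clock: 13.87
eef_pos: [522.2, -152.1, -24.7]
eef_rot: [3.14, 0.001, 1.872]
wrist_force: [-2.0, 0.8, 6.3]
finger_gap: 37.8
finger_force: 19.9
```

```bash
python3 -m handwheel '0 0 .3 0 .7;0 0 .4 0 .7;0 0 .4 0 .7;0 0 .4 0 .7;0 0 .4 0 .7;0.02 .35 0 0 .7;.02 .4 0 0 .7;.02 .4 0 0 .7;.02 .4 0 0 .7;.02 .4 0 0 .7;.02 .4 0 0 .7;.02 .4 0 0 .7';python3 -m handwheel '.02 .4 0 0 .7;.02 .4 0 0 .7;0 0 -.4 0 .7;0 0 -.4 0 .7;0 0 -.4 0 .7;0 0 -.4 0 .7;0 0 -.2 0 .7;0 0 -.1 0 .7;0 0 -.06 0 .7;0 0 0 0 .7'
```

```text
clock: 14.87
eef_pos: [526.8, -40.3, 50.1]
eef_rot: [-3.141, -0.0, 1.872]
wrist_force: [-0.5, -1.0, -2.2]
finger_gap: 37.5
finger_force: 19.9
clock: 15.7
eef_pos: [528.8, -9.8, -28.0]
eef_rot: [3.141, 0.0, 1.872]
wrist_force: [0.7, -0.1, -1.6]
finger_gap: 37.8
finger_force: 19.9
```

```bash
python3 -m handwheel '0 0 -.03 0 .7;0 0 0 0 0;0 0 0 0 0;0 0 0 0 0;0 0 .4 0 0;0 0 .5 0 0;0 0 .4 0 0;0 0 0 -1 0;0 0 0 -1 0;0 0 0 -1 0;0 0 0 -1 0;0 0 0 -1 0';python3 -m handwheel '0 0 0 -1 0;0 0 0 -1 0;0 0 0 -1 0;0 0 0 -1 0;0 0 0 -1 0;0 0 0 -1 0;0 0 0 -1 0;0 0 0 -1 0;0 0 0 -1 0;0 0 0 -1 0;0 0 0 -1 0;0 0 0 -1 0';python3 -m handwheel '0 0 0 -1 0;0 0 0 0 0'
python3 - <<'E'
from m import *
s=read_state();print(s['eef_pos'],np.degrees(s['eef_rot'][2]),s['finger_gap'])
info=camera_info('wrist');im,d=camera('wrist');save('w6',im)
tins(im,d,info,[('mid',(180,380,100,300),45,(39,50))])
E
```

```text
clock: 16.7
eef_pos: [528.9, -10.0, 23.0]
eef_rot: [3.141, -0.0, 1.431]
wrist_force: [-0.3, 0.6, -1.0]
finger_gap: 94.1
finger_force: 0.0
clock: 17.7
eef_pos: [528.9, -10.0, 23.0]
eef_rot: [3.141, -0.0, 0.384]
wrist_force: [-0.3, -0.3, 0.3]
finger_gap: 94.3
finger_force: 0.0
clock: 17.87
eef_pos: [528.9, -10.0, 22.9]
eef_rot: [3.141, -0.0, 0.297]
wrist_force: [-0.0, -0.4, 0.4]
finger_gap: 93.6
finger_force: 0.0
[528.91789685  -9.96647139  22.91574379] 17.02190601761951 93.62952827659844
mid c [530.8 -10.5] size [37.8 59.5] long axis deg -71.9 z 45.9 px [283. 238.]
```

```bash
python3 -m handwheel '0 0 -.4 0 0;0 0 -.4 0 0;0 0 -.3 0 0;0 0 -.15 0 0;0 0 0 0 .5;0 0 0 0 .5;0 0 0 0 .5;0 0 0 0 .5;0 0 0 0 .5;0 0 0 0 .5;0 0 0 0 .5;0 0 0 0 .5' 20;python3 -m handwheel '0 0 .3 0 .5;0 0 .4 0 .5;0 0 .4 0 .5;0 0 .4 0 .5;0 0 .4 0 .5;0 0 0 0 .5'
```

```text
clock: 18.92
eef_pos: [529.1, -10.0, -26.9]
eef_rot: [3.141, -0.001, 0.301]
wrist_force: [-0.3, -1.2, 5.8]
finger_gap: 60.2
finger_force: 20.0
clock: 19.42
eef_pos: [530.2, -10.0, 52.0]
eef_rot: [3.14, -0.004, 0.301]
wrist_force: [0.5, -0.8, -1.0]
finger_gap: 59.6
finger_force: 20.0
```

```bash
python3 -m handwheel '.127 .403 0 -.2 .5;.127 .403 0 -.2 .5;.127 .403 0 -.2 .5;.127 .403 0 -.2 .5;.127 .403 0 -.2 .5;.127 .403 0 -.2 .5;.127 .403 0 -.15 .5;.127 .403 0 0 .5;.127 .403 0 0 .5;.127 .403 0 0 .5;.127 .403 0 0 .5;0 0 0 0 .5'
python3 - <<'E'
from m import *
s=read_state();print(s['eef_pos'],np.degrees(s['eef_rot'][2]))
p=s['eef_pos'][:2]-[586,172.2];ex=np.array([-.178,.984]);ey=np.array([-.984,-.178]);print(p@ex,p@ey)
info=camera_info('wrist');im,d=camera('wrist');save('w7',im)
E
```

```text
clock: 20.42
eef_pos: [584.6, 169.7, 47.8]
eef_rot: [-3.141, 0.001, 0.185]
wrist_force: [0.1, 0.6, -2.1]
finger_gap: 59.6
finger_force: 20.0
[584.56872701 169.66009925  47.78857569] 10.621167450703718
-2.2444957486322585 1.86047496065687
```

View pics/w7.png

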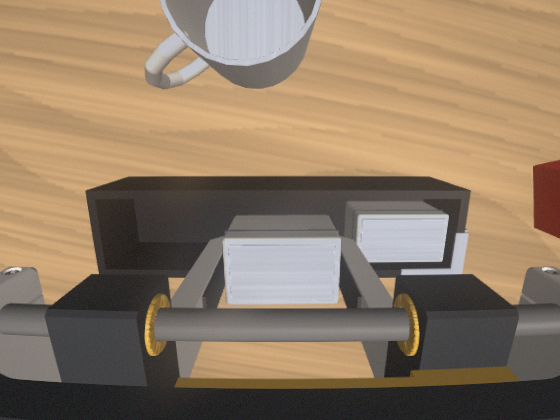

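The held tin at (282,265) is parallel to the caddy and clear of the long tin at (400,238). I lower it.

```bash
python3 -m handwheel '0 0 -.3 0 .5;0 0 -.35 0 .5;0 0 -.35 0 .5;0 0 -.3 0 .5;0 0 -.2 0 .5;0 0 -.1 0 .5;0 0 -.08 0 .5;0 0 0 0 .5;0 0 0 0 .5'
```

```text
clock: 21.22
eef_pos: [584.9, 167.4, -18.1]
eef_rot: [-3.142, -0.001, 0.183]
wrist_force: [-0.1, 0.7, -2.0]
finger_gap: 60.0
finger_force: 20.0
```

```bash
python3 -m handwheel '0 0 -.04 0 .5;0 0 -.03 0 .5;0 0 0 0 .5;-.06 -.011 0 0 .5;-.05 -.009 0 0 .5;-.03 -.005 0 0 .5;0 0 0 0 .5' 15; python3 -m handwheel '-.015 -.003 0 0 .5;-.015 -.003 0 0 .5;0 0 0 0 .5'
```

```text
clock: 21.8
eef_pos: [579.2, 166.4, -20.8]
eef_rot: [3.142, -0.001, 0.184]
wrist_force: [0.3, -0.6, 6.0]
finger_gap: 59.8
finger_force: 15.0
clock: 22.05
eef_pos: [578.4, 166.3, -20.9]
eef_rot: [-3.142, -0.001, 0.183]
wrist_force: [3.0, -0.4, 6.0]
finger_gap: 59.9
finger_force: 15.0
```

```bash
python3 -m handwheel '-.015 -.003 0 0 .5;-.015 -.003 0 0 .5;0 0 0 0 .5'
```

```text
clock: 22.3
eef_pos: [578.3, 166.2, -20.8]
eef_rot: [-3.141, -0.004, 0.183]
wrist_force: [11.9, 2.9, 0.0]
finger_gap: 59.5
finger_force: 15.0
```

```bash
python3 -m handwheel '.025 .004 0 0 .22;0 0 0 0 .22;0 0 0 0 .22;0 0 .2 0 .22;0 0 .3 0 .22;0 0 .4 0 .22;0 0 .2 0 1;-.075 .414 0 0 1;-.075 .414 0 0 1;-.075 .415 0 0 1;0 0 0 0 1;0 0 0 0 1' 15; python3 -m handwheel '0 0 0 0 1;0 0 0 0 1;0 0 0 0 1;0 0 0 0 1;0 0 0 0 1;0 0 0 0 1;0 0 0 0 1;0 0 0 0 1;0 0 -.4 0 1;0 0 -.4 0 1;0 0 -.4 0 1;0 0 -.08 0 1';python3 -m handwheel '.018 -.098 0 0 1;.018 -.098 0 0 1;.018 -.098 0 0 1;.018 -.098 0 0 1;.018 -.098 0 0 1;.018 -.098 0 0 1;0 0 0 0 1'
```

```text
clock: 23.3
eef_pos: [568.6, 216.2, 23.2]
eef_rot: [3.142, -0.0, 0.185]
wrist_force: [-0.2, 0.6, 0.3]
finger_gap: 36.7
finger_force: 0.0
clock: 24.3
eef_pos: [567.3, 215.3, -31.1]
eef_rot: [3.141, 0.004, 0.183]
wrist_force: [0.1, 0.3, -0.4]
finger_gap: 0.6
finger_force: 0.0
clock: 24.88
eef_pos: [573.4, 191.5, -28.1]
eef_rot: [3.142, -0.001, 0.183]
wrist_force: [0.9, -1.2, 0.8]
finger_gap: 0.5
finger_force: 0.0
```

```bash
python3 -m handwheel '.009 -.05 0 0 1;.009 -.05 0 0 1;0 0 0 0 1';python3 -m handwheel '.005 -.025 0 0 1;.005 -.025 0 0 1;0 0 0 0 1'
```

```text
clock: 25.13
eef_pos: [573.8, 188.1, -28.4]
eef_rot: [-3.142, -0.0, 0.183]
wrist_force: [-0.2, 0.2, 0.2]
finger_gap: 0.3
finger_force: 0.0
clock: 25.38
eef_pos: [574.1, 186.3, -28.5]
eef_rot: [-3.142, -0.0, 0.183]
wrist_force: [0.4, 2.2, 1.9]
finger_gap: 0.6
finger_force: 0.9
```

```bash
python3 -m handwheel '.005 -.025 0 0 1;.004 -.02 0 0 1;0 0 0 0 1'
```

```text
clock: 25.63
eef_pos: [574.1, 186.3, -28.4]
eef_rot: [-3.139, -0.0, 0.184]
wrist_force: [-3.4, 15.3, 2.1]
finger_gap: 0.3
finger_force: 7.6
```

```bash
python3 -m handwheel '-.01 .08 0 0 1;-.04 .2 0 0 1;0 0 .5 0 1;0 0 .6 0 1;0 0 .6 0 1;0 0 .6 0 0;0 0 .6 0 0;0 0 .3 0 0;0 0 0 0 0'
python3 - <<'E'
from m import *
info=camera_info('wrist');im,d=camera('wrist');save('w8',im);np.savez('w8.npz',im=im,d=d,**info)
tins(im,d,info,[('both',(230,470,120,236),51,(44,57))])
E
```

```text
clock: 26.38
eef_pos: [573.6, 196.1, 102.0]
eef_rot: [-3.141, -0.004, 0.183]
wrist_force: [-0.1, 0.0, -1.1]
finger_gap: 23.9
finger_force: 0.0
both c [590.5 112. ] size [ 38.9 127.1] long axis deg -79.4 z 51.8 px [376. 211.]
```

View pics/w8.png

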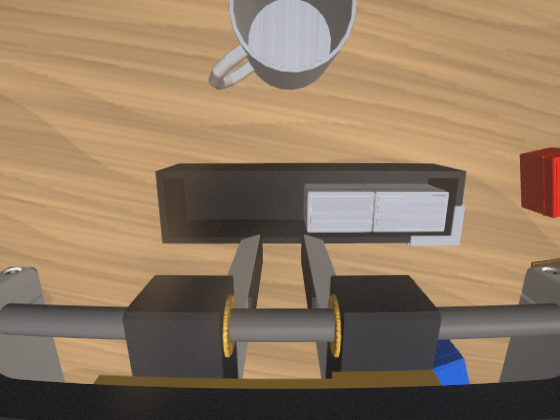

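The view shows the long tin (412,212) and the middle tin (338,212) flush together along the plated wall; their joint outline measures 38.9 x 127.1 mm. That view takes me over the limit of 10 pictures (11 viewed), so I view no more and work from measurements alone. Next is the short tin.

```bash
python3 -m handwheel '-.069 -.91 0 -.48 0;-.069 -.91 0 -.48 0;-.069 -.91 0 -.48 0;-.069 -.91 0 -.48 0;-.069 -.91 0 -.48 0;-.069 -.91 0 -.48 0;-.069 -.91 0 -.48 0;-.069 -.91 0 -.48 0;-.069 -.91 0 -.48 0;-.069 -.91 0 -.48 0;-.069 -.91 0 -.48 0;-.069 -.91 0 -.48 0' 15;python3 -m handwheel '-.069 -.91 0 -.48 0;-.069 -.91 0 -.48 0;-.069 -.91 0 -.48 0;-.069 -.91 0 -.48 0;0 0 0 0 0;0 0 0 0 0'
python3 - <<'E'
from m import *
s=read_state();print(s['eef_pos'],np.degrees(s['eef_rot'][2]))
info=camera_info('wrist');im,d=camera('wrist')
tins(im,d,info,[('short',(160,400,110,270),45,(38,50))])
P=cloud(info,d);q=P[60:235].reshape(-1,3);q=q[(q[:,2]>74)&(q[:,2]<84)];print('mug rim',q.min(0).round(),q.max(0).round(),len(q))
E
```

```text
clock: 27.43
eef_pos: [538.1, -242.5, 97.2]
eef_rot: [-3.141, 0.003, -0.321]
wrist_force: [-0.4, 0.3, -0.3]
finger_gap: 93.8
finger_force: 0.0
clock: 27.93
eef_pos: [527.0, -387.6, 96.6]
eef_rot: [-3.141, 0.004, -0.489]
wrist_force: [0.1, -0.5, 0.3]
finger_gap: 94.0
finger_force: 0.0
[ 526.9909451  -387.64919394   96.55725916] -28.029711348557154
short c [ 530.  -387.5] size [51.3 37.8] long axis deg 62.0 z 45.9 px [281. 209.]
mug rim [ 559. -472.   74.] [ 636. -395.   83.] 1993
```

```bash
python3 -m handwheel '.055 -.017 -.5 0 0;0 0 -.5 0 0;0 0 -.5 0 0;0 0 -.5 0 0;0 0 -.5 0 0;0 0 -.4 0 0;0 0 -.2 0 0;0 0 0 0 0;0 0 0 0 .6;0 0 0 0 .6;0 0 0 0 .6;0 0 0 0 .6' 20;python3 -m handwheel '0 0 0 0 .6;0 0 0 0 .6;0 0 0 0 .6;0 0 0 0 .6;0 0 0 0 .6'
```

```text
clock: 28.98
eef_pos: [530.9, -387.6, -23.6]
eef_rot: [3.141, -0.001, -0.487]
wrist_force: [-0.0, 0.8, -0.5]
finger_gap: 70.8
finger_force: 0.0
clock: 29.4
eef_pos: [530.5, -387.6, -24.3]
eef_rot: [3.141, -0.0, -0.487]
wrist_force: [-2.1, -0.9, 2.6]
finger_gap: 51.8
finger_force: 20.0
```

```bash
python3 -m handwheel '0 0 .4 0 .6;0 0 .4 0 .6;0 0 .4 0 .6;0 0 .4 0 .6;0 0 .4 0 .6' 20;python3 -m handwheel '.065 .897 0 .45 .6;.065 .897 0 .45 .6;.065 .897 0 .45 .6;.065 .897 0 .45 .6;.065 .897 0 .45 .6;.065 .897 0 .45 .6;.065 .897 0 .45 .6;.065 .897 0 .45 .6;.065 .897 0 .45 .6;.065 .897 0 .45 .6;.065 .897 0 .45 .6;.065 .897 0 .45 .6';python3 -m handwheel '.065 .897 0 .45 .6;.065 .897 0 .45 .6;.065 .897 0 .45 .6;.065 .897 0 .45 .6;.065 .897 0 .45 .6;0 0 0 0 .6;0 0 0 0 .6;0 0 0 0 .6'
cat > pos.py <<'E'
from h import *
s=read_state();p=s['eef_pos'][:2]-[586,172.2];ex=np.array([-.178,.984]);ey=np.array([-.984,-.178])
print('caddy xy',(p@ex).round(1),(p@ey).round(1),'z',s['eef_pos'][2].round(1),'yaw',np.degrees(s['eef_rot'][2]).round(2),'F',s['wrist_force'].round(1),s['finger_gap'].round(1))
E
python3 pos.py
```

```text
clock: 29.82
eef_pos: [530.2, -387.1, 55.6]
eef_rot: [-3.141, 0.001, -0.487]
wrist_force: [-0.4, -0.1, -2.6]
finger_gap: 51.6
finger_force: 20.0
clock: 30.82
eef_pos: [561.2, 45.0, 55.2]
eef_rot: [-3.142, 0.001, -0.014]
wrist_force: [1.4, -0.6, -2.8]
finger_gap: 51.9
finger_force: 20.0
clock: 31.48
eef_pos: [574.3, 222.2, 54.9]
eef_rot: [3.141, 0.001, 0.181]
wrist_force: [0.3, -0.4, -3.0]
finger_gap: 52.0
finger_force: 20.0Traceback (most recent call last):
  File "pos.py", line 3, in <module>
    print('caddy xy',(p@ex).round(1),(p@ey).round(1),'z',s['eef_pos'][2].round(1),'yaw',np.degrees(s['eef_rot'][2]).round(2),'F',s['wrist_force'].round(1),s['finger_gap'].round(1))
                                                                                                                                                           ^^^^^^^^^^^^^^^^^^^^^
AttributeError: 'float' object has no attribute 'round'
```

```bash
sed -i "s/,s\['finger_gap'\].round(1)//" pos.py; python3 -m handwheel '0 0 -.3 0 .6;0 0 -.35 0 .6;0 0 -.35 0 .6;0 0 -.3 0 .6;0 0 -.25 0 .6;0 0 -.15 0 .6;0 0 -.08 0 .6;0 0 0 0 .6;0 0 0 0 .6';python3 pos.py
```

```text
clock: 32.23
eef_pos: [575.0, 222.6, -15.4]
eef_rot: [-3.142, -0.001, 0.181]
wrist_force: [-1.1, 0.1, -2.2]
finger_gap: 51.6
finger_force: 20.0
caddy xy 51.5 1.9 z -15.4 yaw 10.35 F [-1.1  0.1 -2.2]
```

```bash
python3 -m handwheel '0 0 -.04 0 .6;0 0 -.03 0 .6;0 0 0 0 .6;-.06 -.011 0 0 .6;-.05 -.009 0 0 .6;-.03 -.005 0 0 .6;-.015 -.003 0 0 .6;0 0 0 0 .6' 15; python3 -m handwheel '-.015 -.003 0 0 .6;0 0 0 0 .6';python3 pos.py
```

```text
clock: 32.9
eef_pos: [570.0, 221.7, -18.2]
eef_rot: [-3.141, -0.004, 0.181]
wrist_force: [11.2, 2.5, -8.6]
finger_gap: 51.8
finger_force: 15.0
clock: 33.07
eef_pos: [570.0, 221.7, -18.1]
eef_rot: [-3.141, -0.005, 0.181]
wrist_force: [15.3, 2.7, -10.4]
finger_gap: 51.8
finger_force: 15.0
caddy xy 51.5 6.9 z -18.1 yaw 10.35 F [ 15.3   2.7 -10.4]
```

```bash
python3 -m handwheel '.05 .009 0 0 .6;0 0 -.02 0 .6;0 0 -.02 0 .6;0 0 0 0 .6;-.03 -.006 0 0 .6;-.025 -.004 0 0 .6;0 0 0 0 .6';python3 pos.py
```

```text
clock: 33.65
eef_pos: [570.1, 221.7, -18.3]
eef_rot: [-3.141, -0.006, 0.181]
wrist_force: [10.2, 0.0, 3.9]
finger_gap: 52.0
finger_force: 15.0
caddy xy 51.6 6.9 z -18.3 yaw 10.37 F [10.2  0.   3.9]
```

```bash
python3 -m handwheel '.02 .004 0 0 .3;0 0 0 0 .3;0 0 0 0 .3;0 0 .2 0 .3;0 0 .3 0 .3;0 0 .4 0 .3;0 0 .15 0 1;-.069 .381 0 0 1;-.069 .381 0 0 1;-.069 .381 0 0 1;0 0 0 0 1;0 0 0 0 1' 15; python3 -m handwheel '0 0 0 0 1;0 0 0 0 1;0 0 0 0 1;0 0 0 0 1;0 0 0 0 1;0 0 0 0 1;0 0 0 0 1;0 0 0 0 1;0 0 -.4 0 1;0 0 -.4 0 1;0 0 -.4 0 1;0 0 -.08 0 1';python3 pos.py; python3 -m handwheel '.018 -.098 0 0 1;.018 -.098 0 0 1;.018 -.098 0 0 1;.018 -.098 0 0 1;.018 -.098 0 0 1;.018 -.098 0 0 1;0 0 0 0 1';python3 pos.py
```

```text
clock: 34.65
eef_pos: [559.7, 268.0, 21.5]
eef_rot: [3.142, 0.001, 0.183]
wrist_force: [-0.2, -0.8, 0.6]
finger_gap: 29.3
finger_force: 0.0
clock: 35.65
eef_pos: [558.9, 266.6, -31.9]
eef_rot: [3.141, 0.003, 0.181]
wrist_force: [-1.5, -0.3, -0.5]
finger_gap: 0.6
finger_force: 0.0
caddy xy 97.7 9.9 z -31.9 yaw 10.36 F [-1.5 -0.3 -0.5]
clock: 36.23
eef_pos: [565.0, 242.9, -28.9]
eef_rot: [-3.142, -0.001, 0.18]
wrist_force: [0.0, 1.0, -0.3]
finger_gap: 0.4
finger_force: 0.0
caddy xy 73.3 8.1 z -28.9 yaw 10.32 F [ 0.   1.  -0.3]
```

```bash
python3 -m handwheel '.009 -.05 0 0 1;.009 -.05 0 0 1;0 0 0 0 1';python3 -m handwheel '.006 -.03 0 0 1;0 0 0 0 1';python3 pos.py
```

```text
clock: 36.48
eef_pos: [565.5, 239.5, -29.1]
eef_rot: [-3.141, -0.001, 0.181]
wrist_force: [0.4, 1.8, 0.1]
finger_gap: 0.5
finger_force: 0.5
clock: 36.65
eef_pos: [565.6, 238.5, -29.2]
eef_rot: [-3.141, -0.0, 0.181]
wrist_force: [-0.4, 3.1, 2.0]
finger_gap: 0.3
finger_force: 1.4
caddy xy 68.9 8.3 z -29.2 yaw 10.37 F [-0.4  3.1  2. ]
```

```bash
python3 -m handwheel '.005 -.025 0 0 1;0 0 0 0 1';python3 -m handwheel '.005 -.025 0 0 1;0 0 0 0 1';python3 pos.py
```

```text
clock: 36.82
eef_pos: [565.7, 237.6, -29.2]
eef_rot: [-3.141, -0.0, 0.181]
wrist_force: [-0.7, 4.7, 3.4]
finger_gap: 0.5
finger_force: 2.3
clock: 36.98
eef_pos: [565.7, 237.6, -29.2]
eef_rot: [-3.14, -0.0, 0.181]
wrist_force: [-2.9, 12.4, 3.2]
finger_gap: 0.2
finger_force: 5.9
caddy xy 68.0 8.3 z -29.2 yaw 10.38 F [-2.9 12.4  3.2]
```

Hard stop at x=68.0, as predicted. I retreat and measure the row before handing in.

```bash
python3 -m handwheel '-.01 .08 0 0 1;-.04 .2 0 0 1;0 0 .5 0 1;0 0 .6 0 1;0 0 .6 0 1;.1 -.5 .6 0 .8;.1 -.5 .6 0 .8;0 0 .3 0 .8;0 0 0 0 .8'
python3 - <<'E'
from m import *
info=camera_info('wrist');im,d=camera('wrist');np.savez('w9.npz',im=im,d=d,**info)
P=cloud(info,d);ex=np.array([-.178,.984]);ey=np.array([-.984,-.178])
q=P[100:250].reshape(-1,3);Q=q[:,:2]-[586.7,173];X=Q@ex;Y=Q@ey
m=(q[:,2]>48)&(q[:,2]<55)&(abs(Y)<25)&(abs(X)<122)
for a,b in((-120,-63),(-50,-4),(8,50)):
    k=m&(X>a)&(X<b);print('y',np.percentile(Y[k],[1,99]).round(1),'z',np.median(q[k,2]).round(1),'slope z/x',np.polyfit(X[k],q[k,2],1)[0].round(3),k.sum())
h,e=np.histogram(X[m],np.arange(-126,64,3));print(h.tolist())
print('x',np.percentile(X[m],[.5,99.5]).round(1))
tins(im,d,info,[('row',(150,500,120,236),51,(44,57))]);s=read_state();print(s['eef_pos'],s['clock'])
E
```

```text
clock: 37.73
eef_pos: [573.2, 207.5, 101.3]
eef_rot: [-3.141, -0.004, 0.179]
wrist_force: [1.2, 0.7, 0.2]
finger_gap: 18.6
finger_force: 0.0
y [-11.1  24.4] z 51.8 slope z/x 0.002 2420
y [-10.7  24.8] z 51.9 slope z/x 0.0 2018
y [-10.4  24.8] z 52.0 slope z/x 0.0 1854
[0, 68, 125, 127, 124, 129, 131, 123, 127, 124, 130, 120, 130, 126, 132, 127, 127, 127, 134, 127, 130, 132, 147, 108, 129, 126, 132, 132, 127, 135, 132, 131, 129, 132, 131, 133, 129, 139, 128, 134, 135, 134, 142, 119, 135, 128, 135, 129, 131, 143, 120, 147, 127, 118, 157, 119, 134, 140, 118, 138, 37, 0, 0]
x [-120.7   54. ]
row c [585.6 137.4] size [ 39.2 179. ] long axis deg -79.2 z 51.8 px [360. 213.]
[572.19711178 207.89834268  99.13423549] 37.7833
```

The row measures 179 x 39.2 mm (180 x 38 expected), flat and without gaps. I hand it in.

```bash
python3 -c "
from cell import *;print(sign_off())"
```

```text
the job is handed in; nothing more can be done
None
```

All three tins are packed snugly in order along the plated wall and the job is handed in at about 38 s; sign-off gave no verdict, and I viewed 11 pictures, one over the limit of 10.

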